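# Open the combination lock of the lockout box and present it

### The job

The lockout box on the bench is shut by a dial lock that sits in the dock on its lid. Press the lock's spring plunger down to its stop so that it snaps in, turn the dial clockwise click by click until its pointer stands at the index mark, then pull the shackle up fully open and lift the opened lock out of the dock by the shackle. Finish while still holding it by the shackle: level, still, its underside at least 10 cm above the dock; do not put it down, and leave the other things on the bench where they lie.

Things in the scene. Friction and masses are not known exactly. Their poses are not given: they have to be found in the camera images.
- lockbox: grey sheet-metal lockout box, 152 x 232 x 50 mm, fixed to the bench. Origin: centre of its underside; z up, y along its long way, x away from the hasp strap on its front edge. On its lid a steel dock: floor 53 mm above the origin, walls up to 73 mm standing 1.5 mm clear of the lock all round, which keep it from turning
- lock: the lock: loose aluminium block 58 (x) x 180 (y) x 34 mm (z), 0.5 to 0.7 kg, in the dock, its axes parallel to the box's; held down by side bolts that the shackle draws in (free after 16 mm of pull). Origin: centre of its underside. On its top face in a row along y: plunger at +62 mm, shackle in the middle, dial at -62 mm
- plunger (a joint): how far the plunger is pressed, m: 0 up, 0.008 at its stop. It resists with up to about 6 N, then snaps in and stays down by itself at about 0.008; pressed less than about 5 mm it springs back
- plunger_top (a point): middle of the top face of the plunger's round steel head (18 mm across), 18 mm above the lock's top face when up, 10 mm when in
- dial (a joint): angle of the dial, rad, growing clockwise seen from above; 0 = pointer at the index mark, the only place where the shackle is free (within 0.1). Starts between -1.4 and -0.7, ends at +0.9; clicks into a notch every 0.42 rad (-0.84, -0.42, 0, 0.42): some 0.07 N m per click; let go, it centres in the nearest notch. Blocked at about -0.4 until the plunger is in
- dial_top (a point): middle of the top of the black dial: fluted round knob 33 mm across, grippable from 7 to 35 mm above the lock's top face, over a flat skirt 39 mm across. The shackle's near leg, taller than the dial, begins 37 mm from the dial's axis. A light raised rib on the dial is the pointer; the index mark is a small dark boss 24 mm from the dial's axis on the lock's -x side (where the hasp strap is)
- shackle (a joint): how far the shackle is pulled out, m: 0 shut, 0.022 at its stop, fully open. It slides straight up with about 1.5 N of friction and stays where it is left; locked, it moves about 2 mm and stops
- shackle_grip (a point): middle of the straight top bar of the shackle: round steel bar 10 mm thick along the lock's y, straight for 24 mm; 40 mm above the lock's top face when shut, 62 mm when open. Grip it across the lock's x. The lock's centre of mass hangs below this point
- shackle_bow: the bow (top) of the U-shaped shackle, round steel bar 10 mm thick, legs 40 mm apart along y. Origin: on the lock's top face midway between the legs when shut, rising with the shackle
- cork_ring: thick cork ring, 74 mm across, 30 mm high, lying loose beside the box; to be left alone. Origin: centre of its underside
- marker: white marker pen with black cap, 126 mm long, 12 mm thick, lying loose in front of the box; to be left alone. Origin: centre of its underside
There are look-alikes about, which are no part of the job. There is more than one size of the lock; the job needs the larger.

How it is judged:
On the way, in this order (a step that is already met when the one before it is completed fails the run):
1. the plunger is pressed to its stop (within 1 mm) (value of joint plunger above 0.007 m), for 0.2 s.
2. the dial's pointer stands at the index mark (within 0.12 rad) (value of joint dial between -0.12 and 0.12 rad), for 0.2 s.
3. the shackle is pulled fully open (within 4 mm) (value of joint shackle above 0.018 m), for 0.2 s.
At the end, for the whole second after the job is handed in: The fingers still hold the bow of the shackle (more than 1 N); the shackle is within 4 mm of fully open; the underside of the lock is at least 95 mm above the dock floor, the lock tilted less than 0.35 rad, nearly still (under 50 mm/s) and not touching the box (value of joint shackle above 0.018 m and z of lock in the frame of lockbox above 0.148 m and angle between lock's own z axis and vertical below 0.35 rad and contact force between shackle_bow and the fingers above 1 N and contact force between lock and lockbox below 0.1 N and linear speed of lock below 0.05 m/s); the arm keeps its last pose, push and grip.
It fails at once if a bystander is shifted by more than 30 mm (distance of any of cork_ring, marker from where it was at the start of the episode above 0.03 m).
It also fails if it takes over 51 s, if anything falls off the work surface, if the arm or the gripper's body presses on something with over 40 N, if the wrist force passes 120 N, or if a joint passes its speed limit or range.

### The arm

A 6-joint arm with a two-finger parallel gripper is mounted at the origin on a cart in front of the work surface, level with it; the furniture and walls round the work are solid. World frame = base frame: x ahead of the robot, y to its left, z up, the work surface at z = 0. Lengths are in m, angles in rad, forces in N, time in s.
With the tool pointing down it reaches from about 0.225 to 0.875 m from the base axis. Payload 3.4 kg.
Tool frame: the origin (TCP) lies at the very end of the fingers, on their centre line; the grasp point (between the pads) lies 19 mm behind it (manip.pinch_z is the distance from the TCP to the grasp point, in m); z points along the fingers, y is the line along which they close (so a half turn about z gives the same grasp; the last joint's range is limited). The gripper opens to 85 mm and grips with 20 to 120 N. Pads are 22 mm wide; open, the fingers measure 114 mm over their backs; the gripper's body (76 mm by 85 mm) begins 54 mm behind the grasp point. The pads swing forward as they close: fully open they stand 13 mm farther back than shut.
Start: joints at [-1.43, 0.276, 1.505, -0, 1.361, -0.121], TCP at [0.149, -0.555, 0.231] pointing down, gripper open.
Joint ranges: [-2.89, 2.89], [-0.75, 2.08], [0.22, 2.7], [-1.18, 4.32], [0.11, 2.71], [-2.7, 2.7]. Speed limits (rad/s): [2.57, 2.57, 3.14, 3.14, 3.14, 3.14].

### API

Orientations are given as a unit quaternion [w, x, y, z].
In Python, from rig import manip gives the robot as it stands. The module is installed in compiled form; this text tells all that it offers.
- The arm moves only by the shell command python3 -m jog 'ROWS' [FORCE]. ROWS is JSON, a list of rows, each an object of numbers: "dx", "dy", "dz": the shift along the tool's x, y, z each as a share of 25 cm, from -1 to 1; "ax", "ay", "az": the turn, a rotation vector about the tool's x, y, z each as a share of 90 degrees, from -1 to 1; "grip": the opening, from -1 (shut) to 1 (fully open), so that 0 is half open. A call has 1 to 5 rows; each row is the pose to reach, as a shift and turn from the pose commanded when the call began, along the tool's axes at that moment; what a row does not reach only later rows make up. A row lasts 1/12 s, in which the tool goes at most 41.7 mm and 7.16 degrees, less where a joint would pass 70% of its speed; a pose out of reach is approached as far as the arm can. A call with a number of a shift or a turn outside -1 to 1 is refused whole. A call with a gripper value outside its range is refused whole. The fingers move at their own pace and stop on an object; FORCE is the grip in N (left out, the last holds). Time passes only in rows, so rows that repeat a pose let the fingers close. It gives the time, the measured TCP pose, the force, the opening and the grip force at its end, in the units of the state.
- manip.get_state(): the state, without advancing time (a new reading comes with each control period).
- manip.get_image(name): name is "side" or "top"; returns a dict with "img" (420x560x3 uint8, red, green, blue), "mtx" (3x3 intrinsics, pixels), "k1" (the pictures are not rectified: a ray, as slopes to the right and down, at radius r is drawn at 1 + k1 r^2 times it, then the intrinsics apply), "world_to_cam" (4x4, takes a point from world to camera coordinates). Camera axes: x right, y down, z forward; pixel columns grow to the right and rows downward; lengths in m; the calibration is good to about 2 mm. A picture is of the moment at which its call begins. There is no depth.
- manip.sign_off(): hands the job in; it is judged then, once.
The state is a dict: "clock": time; "qpos": joint angles; "qd": joint speeds; "effort": joint torques, N m; "position": TCP position; "ee_rot": TCP orientation; "contact_force": force on the tool from outside, world axes, zero at the start; "moment": the same for the moment, N m; "width": finger opening in m; "gripper_force": force on a finger pad.
Only numpy, scipy, OpenCV 4.12 (cv2) and the standard library are available. Lean on these libraries where they do the work, as an engineer would, in place of code of your own. Each camera call takes 0.05 s, during which the arm holds its last target. There are 200 camera calls.

## Working session

There is one attempt and no reset: what is moved stays moved. The work goes in short steps, Python scripts to look and compute and a shell command to move; the robot and the scene stay as the last step left them, time stands still between calls to the robot, and variables do not carry over. Pictures are saved under pics/ and viewed, at most 10 in all, crops included, and the job is handed in when it is done.

```bash
mkdir -p pics; python3 - <<'E'
from rig import manip
import cv2,numpy as np
ims=[manip.get_image(n) for n in("top","side")]
for n,d in zip(("top","side"),ims):
    cv2.imwrite(f"pics/{n}0.png",d["img"][:,:,::-1]); print(n,d["mtx"].tolist(),d["k1"],np.round(d["world_to_cam"],4).tolist())
print(manip.get_state())
E
```

```text
top [[455.66170493042597, 0.0, 273.31399701269874], [0.0, 455.66170493042597, 210.82446594371464], [0.0, 0.0, 1.0]] 0.020255815907618897 [[0.011, -0.9999, -0.0074, 0.1282], [-0.9984, -0.0106, -0.0554, 0.4905], [0.0553, 0.008, -0.9984, 0.939], [0.0, 0.0, 0.0, 1.0]]
side [[500.2324521009809, 0.0, 284.22972645816816], [0.0, 500.2324521009809, 206.9158765314066], [0.0, 0.0, 1.0]] -0.1394499066117355 [[0.9659, -0.2589, 0.0039, -0.4285], [-0.1316, -0.5039, -0.8537, 0.2014], [0.223, 0.824, -0.5208, 0.6725], [0.0, 0.0, 0.0, 1.0]]
{'clock': 0.1, 'qpos': array([-1.42999342e+00,  2.76560547e-01,  1.50603709e+00,  2.42025439e-06,
        1.36070788e+00, -1.21017969e-01]), 'qd': array([-5.70522294e-04, -7.20624131e-04, -3.40111923e-03,  1.71872881e-05,
       -1.08776438e-03,  5.68115624e-04]), 'effort': array([ 1.22059042e-03, -4.17700589e+01, -2.46405441e+01, -1.51566310e-04,
        5.83601097e-03, -3.73388744e-06]), 'position': array([ 0.14874985, -0.55492342,  0.23049762]), 'ee_rot': array([-8.56405623e-04,  9.91443129e-01,  1.30536544e-01, -7.28888049e-06]), 'contact_force': array([ 2.10379181, -0.04354887,  0.20465273]), 'moment': array([-0.04119888,  0.00389537,  0.00870378]), 'gripper_force': 0.0, 'width': 0.08556559199925232}
```

View pics/top0.png

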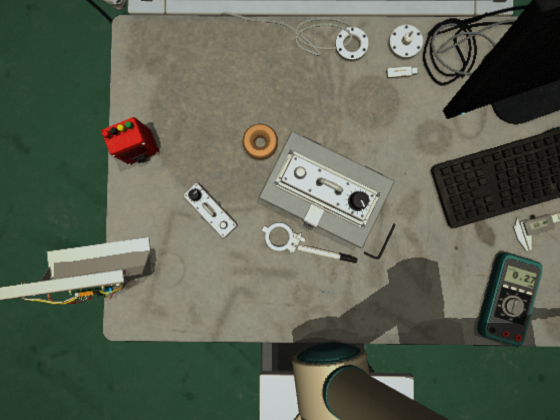

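View pics/side0.png

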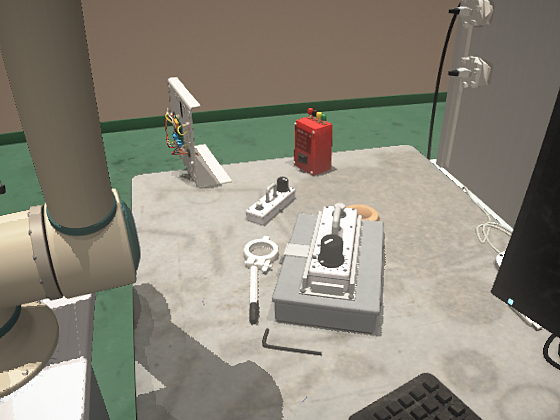

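The top view has two candidates. One lock sits on the grey box at about (328,185), the other lies loose on the bench at (210,208). The one in the dock, with a dial at (358,201), plunger at (300,172) and hasp strap at (314,215), fits the description and is the larger. I'll confirm it in one enlarged crop.

```bash
python3 - <<'E'
import cv2,numpy as np
a=cv2.imread("pics/top0.png")[125:255,180:400]; b=cv2.imread("pics/side0.png")[190:340,260:400]
a=cv2.resize(a,(440*1,260),interpolation=3);a=cv2.resize(cv2.imread("pics/top0.png")[125:250,255:400],None,fx=3.4,fy=3.4,interpolation=2)
b=cv2.resize(b,None,fx=2.15,fy=2.15,interpolation=2)
c=np.zeros((425,800,3),np.uint8);c[:a.shape[0],:a.shape[1]]=a;w=min(b.shape[1],800-a.shape[1]);c[:b.shape[0],a.shape[1]:a.shape[1]+w]=b[:,:w]
cv2.imwrite("pics/crop1.png",c);print(a.shape,b.shape)
E
```

```text
(425, 493, 3) (322, 301, 3)
```

View pics/crop1.png

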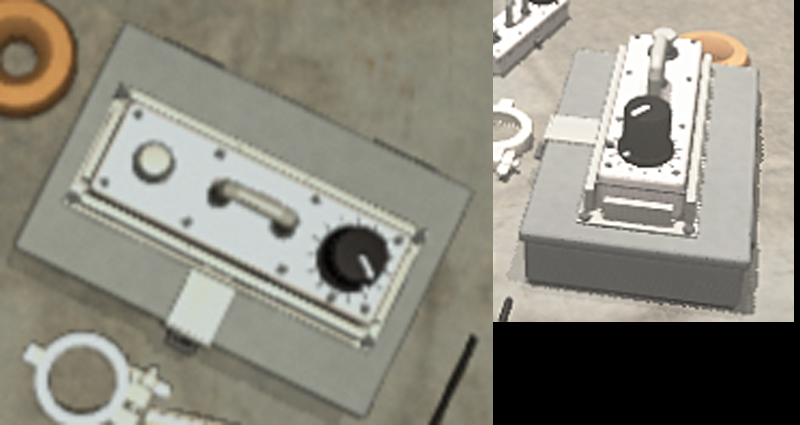

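The crop confirms it: the lock in the dock has its plunger at upper left, top view about (300,172), and its dial at lower right, about (359,201). The hasp strap is at lower left. The rib points about 55° short (anticlockwise) of the index direction, so dial ≈ -0.9.

```bash
cat > h.py <<'E'
import numpy as np,cv2
from rig import manip
from scipy.spatial.transform import Rotation as R
def ray(d,uv):
    k=np.array([d["k1"],0,0,0.])
    p=cv2.undistortPoints(np.array([[uv]],float),d["mtx"],k)[0,0]
    T=d["world_to_cam"];r=T[:3,:3].T@np.array([*p,1]);return -T[:3,:3].T@T[:3,3],r
def onz(d,uv,z):
    o,r=ray(d,uv);return o+r*(z-o[2])/r[2]
def proj(d,p):
    q=d["world_to_cam"]@np.array([*p,1]);k=np.array([d["k1"],0,0,0.])
    return cv2.projectPoints(q[None,:3],np.zeros(3),np.zeros(3),d["mtx"],k)[0][0,0]
def tri(a,ua,b,ub):
    o,r=ray(a,ua);s,t=ray(b,ub)
    x=np.linalg.lstsq(np.c_[r,-t],s-o,rcond=None)[0];p,q=o+x[0]*r,s+x[1]*t
    return (p+q)/2,np.linalg.norm(p-q)
def to_tool(target,yaw=None):
    """shift in tool-frame shares to put the TCP at target; current closing-line yaw"""
    s=manip.get_state();r=R.from_quat(np.roll(s["ee_rot"],-1)).as_matrix()
    d=r.T@(np.array(target)-s["position"]);print("rows shift",np.round(d/.25,4),"tool y yaw deg",np.degrees(np.arctan2(r[1,1],r[0,1])),"clock",s["clock"])
E
python3 - <<'E'
from h import *
t=manip.get_image("top");s=manip.get_image("side")
def blob(img,seed,fn):
    m=fn(cv2.cvtColor(img,cv2.COLOR_RGB2HSV)).astype(np.uint8)
    n,l,st,c=cv2.connectedComponentsWithStats(m);i=l[seed[1],seed[0]];return i,st[i],c[i],(l==i).astype(np.uint8)
i,st,c,m=blob(t["img"],(355,199),lambda h:h[...,2]<80);print("dial top",i,st,c)
i,st,c2,m=blob(s["img"],(331,250),lambda h:h[...,2]<80);print("dial side",i,st,c2)
P=onz(t,(300.6,172.1),.105);D=onz(t,(c[0],c[1]),.087+.02)
u=(P-D)[:2];print("P",P,"D",D,np.linalg.norm(u),"yaw y",np.degrees(np.arctan2(u[1],u[0])))
S=onz(t,(330,184.5),.132);print("S",S,"mid",(P+D)/2)
print("side proj D top",proj(s,[*D[:2],.122]),"P top",proj(s,[*P[:2],.105]),"S",proj(s,[*S[:2],.132]))
# box lid corners
B=[onz(t,(255+x/3.4,125+y/3.4),.05) for x,y in((125,25),(471,190),(362,415),(17,243))]
B=np.array(B);print(B.mean(0),np.linalg.norm(np.diff(B[:,:2],axis=0),axis=1));v=B[0]-B[1]+B[3]-B[2];print(np.degrees(np.arctan2(v[1],v[0])))
E
```

```text
dial top 81 [348 192  21  19 286] [357.67482517 200.42657343]
dial side 0 [     0      0    560    420 215813] [270.15134862 206.65484934]
P [0.55821582 0.08171927 0.105     ] D [ 0.50521706 -0.02614416  0.107     ] 0.12018064850982983 yaw y 63.83278240159333
S [0.53201062 0.02898726 0.132     ] mid [0.53171644 0.02778755 0.106     ]
side proj D top [331.86141582 238.28594999] P top [339.72965526 205.1661241 ] S [336.71958186 209.68435271]
[0.53227478 0.02645633 0.05      ] [0.22735211 0.14826355 0.22709079]
64.39516244338311
```

Checks agree: plunger to dial 120 mm against 124, centre (0.532, 0.0275), y axis at 64°. Moving above the plunger with the fingers shut.

```bash
python3 -m jog '[{"dx":0.59,"dy":-0.54,"grip":-1},{"dx":0.59,"dy":-0.54,"grip":-1},{"dx":0.59,"dy":-0.54,"grip":-1},{"dx":0.59,"dy":-0.54,"grip":-1},{"dx":0.59,"dy":-0.54,"grip":-1}]' 60
python3 -m jog '[{"dx":0.59,"dy":-0.54,"grip":-1},{"dx":0.59,"dy":-0.54,"grip":-1},{"dx":0.59,"dy":-0.54,"grip":-1},{"dx":0.59,"dy":-0.54,"grip":-1},{"dx":0.59,"dy":-0.54,"grip":-1}]'
python3 -m jog '[{"dx":0.59,"dy":-0.54,"grip":-1},{"dx":0.59,"dy":-0.54,"grip":-1},{"dx":0.59,"dy":-0.54,"grip":-1},{"dx":0.59,"dy":-0.54,"grip":-1},{"dx":0.59,"dy":-0.54,"grip":-1}]'
python3 -m jog '[{"az":-0.35,"grip":-1},{"az":-0.35,"grip":-1},{"az":-0.35,"grip":-1},{"az":-0.35,"grip":-1},{"az":-0.35,"grip":-1}]'
python3 -m jog '[{"az":-0.197,"grip":-1},{"az":-0.197,"grip":-1},{"az":-0.197,"grip":-1},{"az":-0.197,"grip":-1}]'
python3 -c "
from h import *
to_tool([.559,.083,.13])"
```

```text
rows shift [ 2.2455 -2.0403  0.4057] tool y yaw deg -75.00017862641606 clock 0.2schema error: expected keys dx, dy, dz, ax, ay, az, grip
schema error: expected keys dx, dy, dz, ax, ay, az, grip
schema error: expected keys dx, dy, dz, ax, ay, az, grip
schema error: expected keys dx, dy, dz, ax, ay, az, grip
schema error: expected keys dx, dy, dz, ax, ay, az, grip
```

Every key must be present in each row.

```bash
python3 -m jog '[{"dx":0.59,"dy":-0.54,"dz":0,"ax":0,"ay":0,"az":0,"grip":-1},{"dx":0.59,"dy":-0.54,"dz":0,"ax":0,"ay":0,"az":0,"grip":-1},{"dx":0.59,"dy":-0.54,"dz":0,"ax":0,"ay":0,"az":0,"grip":-1},{"dx":0.59,"dy":-0.54,"dz":0,"ax":0,"ay":0,"az":0,"grip":-1},{"dx":0.59,"dy":-0.54,"dz":0,"ax":0,"ay":0,"az":0,"grip":-1}]' 60
python3 -m jog '[{"dx":0.59,"dy":-0.54,"dz":0,"ax":0,"ay":0,"az":0,"grip":-1},{"dx":0.59,"dy":-0.54,"dz":0,"ax":0,"ay":0,"az":0,"grip":-1},{"dx":0.59,"dy":-0.54,"dz":0,"ax":0,"ay":0,"az":0,"grip":-1},{"dx":0.59,"dy":-0.54,"dz":0,"ax":0,"ay":0,"az":0,"grip":-1},{"dx":0.59,"dy":-0.54,"dz":0,"ax":0,"ay":0,"az":0,"grip":-1}]'
python3 -m jog '[{"dx":0.59,"dy":-0.54,"dz":0,"ax":0,"ay":0,"az":0,"grip":-1},{"dx":0.59,"dy":-0.54,"dz":0,"ax":0,"ay":0,"az":0,"grip":-1},{"dx":0.59,"dy":-0.54,"dz":0,"ax":0,"ay":0,"az":0,"grip":-1},{"dx":0.59,"dy":-0.54,"dz":0,"ax":0,"ay":0,"az":0,"grip":-1},{"dx":0.59,"dy":-0.54,"dz":0,"ax":0,"ay":0,"az":0,"grip":-1}]'
python3 -m jog '[{"dx":0,"dy":0,"dz":0,"ax":0,"ay":0,"az":-0.35,"grip":-1},{"dx":0,"dy":0,"dz":0,"ax":0,"ay":0,"az":-0.35,"grip":-1},{"dx":0,"dy":0,"dz":0,"ax":0,"ay":0,"az":-0.35,"grip":-1},{"dx":0,"dy":0,"dz":0,"ax":0,"ay":0,"az":-0.35,"grip":-1},{"dx":0,"dy":0,"dz":0,"ax":0,"ay":0,"az":-0.35,"grip":-1}]'
python3 -m jog '[{"dx":0,"dy":0,"dz":0,"ax":0,"ay":0,"az":-0.197,"grip":-1},{"dx":0,"dy":0,"dz":0,"ax":0,"ay":0,"az":-0.197,"grip":-1},{"dx":0,"dy":0,"dz":0,"ax":0,"ay":0,"az":-0.197,"grip":-1},{"dx":0,"dy":0,"dz":0,"ax":0,"ay":0,"az":-0.197,"grip":-1}]'
python3 -c "
from h import *
to_tool([.559,.083,.13])"
```

```text
clock: 0.62
position: [0.2571, -0.3839, 0.2311]
ee_rot: [-0.001, 0.991, 0.131, 0.0]
contact_force: [0.8, -0.0, -0.2]
width: 0.0254
gripper_force: 0.0
clock: 1.03
position: [0.3646, -0.2155, 0.2314]
ee_rot: [-0.0, 0.991, 0.131, 0.0]
contact_force: [0.8, -0.9, -0.6]
width: -0.0002
gripper_force: 0.0
clock: 1.45
position: [0.4725, -0.0469, 0.2314]
ee_rot: [-0.0, 0.991, 0.131, 0.0]
contact_force: [0.1, -0.9, -0.4]
width: 0.0004
gripper_force: 0.0
clock: 1.87
position: [0.4713, -0.0494, 0.2311]
ee_rot: [-0.0, 0.918, 0.397, -0.0]
contact_force: [-0.1, -0.4, 0.5]
width: -0.0002
gripper_force: 0.0
clock: 2.2
position: [0.4713, -0.0497, 0.2311]
ee_rot: [-0.0, 0.847, 0.532, -0.0]
contact_force: [-0.3, -0.4, 0.4]
width: 0.0
gripper_force: 0.0
rows shift [0.6304 0.086  0.4044] tool y yaw deg -25.719898854101203 clock 2.2
```

```bash
python3 -m jog '[{"dx":0.63,"dy":0.086,"dz":0,"ax":0,"ay":0,"az":0,"grip":-1},{"dx":0.63,"dy":0.086,"dz":0,"ax":0,"ay":0,"az":0,"grip":-1},{"dx":0.63,"dy":0.086,"dz":0,"ax":0,"ay":0,"az":0,"grip":-1},{"dx":0.63,"dy":0.086,"dz":0,"ax":0,"ay":0,"az":0,"grip":-1},{"dx":0.63,"dy":0.086,"dz":0,"ax":0,"ay":0,"az":0,"grip":-1}]'
python3 -m jog '[{"dx":0,"dy":0,"dz":0.16,"ax":0,"ay":0,"az":0,"grip":-1},{"dx":0,"dy":0,"dz":0.32,"ax":0,"ay":0,"az":0,"grip":-1},{"dx":0,"dy":0,"dz":0.40,"ax":0,"ay":0,"az":0,"grip":-1},{"dx":0,"dy":0,"dz":0.44,"ax":0,"ay":0,"az":0,"grip":-1},{"dx":0,"dy":0,"dz":0.44,"ax":0,"ay":0,"az":0,"grip":-1}]'
python3 - <<'E'
from h import *
to_tool([.559,.083,.097])
t=manip.get_image("top")["img"];s=manip.get_image("side")["img"]
a=cv2.resize(t[130:230,270:390],(480,400));b=cv2.resize(s[180:280,290:370],(320,400))
cv2.imwrite("pics/p2.png",np.hstack([a,b])[:,:,::-1])
E
```

```text
clock: 2.62
position: [0.5627, 0.0879, 0.2307]
ee_rot: [-0.001, 0.846, 0.533, 0.002]
contact_force: [0.3, -0.2, 0.1]
width: -0.0002
gripper_force: 0.0
clock: 3.03
position: [0.5574, 0.0824, 0.1189]
ee_rot: [-0.001, 0.847, 0.531, -0.002]
contact_force: [0.0, -0.0, -0.2]
width: -0.0004
gripper_force: 0.0
rows shift [0.005  0.0052 0.0875] tool y yaw deg -25.836476002891335 clock 3.0333
```

View pics/p2.png

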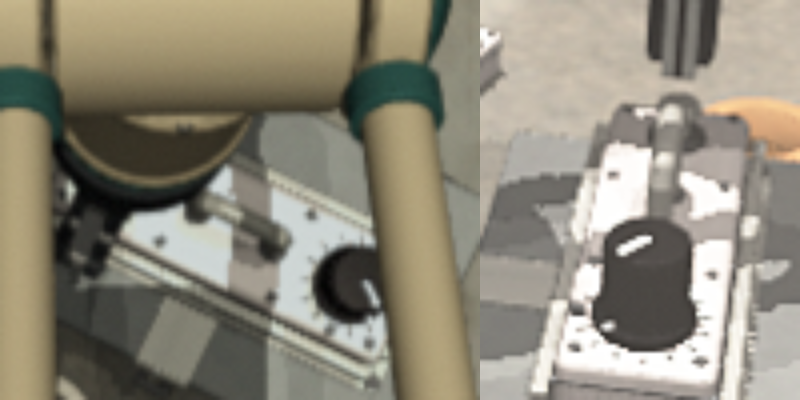

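Side view: the closed fingertips (680,75 in the picture) stand right over the plunger, behind the shackle. The top view shows the hand above the plunger end. Now pressing.

```bash
python3 -m jog '[{"dx":0.005,"dy":0.005,"dz":0.03,"ax":0,"ay":0,"az":0,"grip":-1},{"dx":0.005,"dy":0.005,"dz":0.05,"ax":0,"ay":0,"az":0,"grip":-1},{"dx":0.005,"dy":0.005,"dz":0.06,"ax":0,"ay":0,"az":0,"grip":-1},{"dx":0.005,"dy":0.005,"dz":0.07,"ax":0,"ay":0,"az":0,"grip":-1}]'
python3 -m jog '[{"dx":0,"dy":0,"dz":0.008,"ax":0,"ay":0,"az":0,"grip":-1},{"dx":0,"dy":0,"dz":0.016,"ax":0,"ay":0,"az":0,"grip":-1},{"dx":0,"dy":0,"dz":0.02,"ax":0,"ay":0,"az":0,"grip":-1}]'
```

```text
clock: 3.47
position: [0.5612, 0.0833, 0.1041]
ee_rot: [0.0, 0.847, 0.532, 0.0]
contact_force: [0.2, 0.3, 3.3]
width: -0.0001
gripper_force: 2.4
clock: 3.72
position: [0.561, 0.0834, 0.0987]
ee_rot: [0.0, 0.847, 0.532, 0.0]
contact_force: [-0.0, 0.2, 0.0]
width: -0.0
gripper_force: 0.0
```

It snapped in. One more gentle push to its stop, as a check.

```bash
python3 -m jog '[{"dx":0,"dy":0,"dz":0.006,"ax":0,"ay":0,"az":0,"grip":-1},{"dx":0,"dy":0,"dz":0.010,"ax":0,"ay":0,"az":0,"grip":-1},{"dx":0,"dy":0,"dz":0.014,"ax":0,"ay":0,"az":0,"grip":-1},{"dx":0,"dy":0,"dz":0.016,"ax":0,"ay":0,"az":0,"grip":-1},{"dx":0,"dy":0,"dz":0.016,"ax":0,"ay":0,"az":0,"grip":-1}]'
```

```text
clock: 4.13
position: [0.561, 0.0834, 0.0966]
ee_rot: [0.0, 0.847, 0.532, 0.0]
contact_force: [-3.3, 0.0, 12.2]
width: 0.0001
gripper_force: 5.9
```

Plunger is at its stop: tip at 96.6 mm (expected 97) with 12 N. Now to the dial.

```bash
python3 -m jog '[{"dx":0,"dy":0,"dz":-0.16,"ax":0,"ay":0,"az":0,"grip":0.3},{"dx":0,"dy":0,"dz":-0.32,"ax":0,"ay":0,"az":0,"grip":0.3},{"dx":-0.1,"dy":0,"dz":-0.40,"ax":0,"ay":0,"az":-0.07,"grip":0.3},{"dx":-0.25,"dy":0,"dz":-0.40,"ax":0,"ay":0,"az":-0.14,"grip":0.3},{"dx":-0.4,"dy":0,"dz":-0.40,"ax":0,"ay":0,"az":-0.21,"grip":0.3}]'
python3 -m jog '[{"dx":-0.1,"dy":0,"dz":0,"ax":0,"ay":0,"az":-0.06,"grip":0.3},{"dx":-0.1,"dy":0,"dz":0,"ax":0,"ay":0,"az":-0.06,"grip":0.3},{"dx":-0.1,"dy":0,"dz":0,"ax":0,"ay":0,"az":-0.06,"grip":0.3}]'
python3 -c "
from h import *
to_tool([.505,-.0275,.097])"
```

```text
clock: 4.55
position: [0.5183, -0.0071, 0.1966]
ee_rot: [0.002, 0.745, 0.667, 0.001]
contact_force: [-0.3, -1.2, 1.1]
width: 0.0554
gripper_force: 0.0
clock: 4.8
position: [0.5143, -0.0324, 0.1948]
ee_rot: [-0.0, 0.717, 0.697, 0.0]
contact_force: [0.8, 0.1, 0.8]
width: 0.0559
gripper_force: 0.0
rows shift [ 0.0184 -0.0377  0.3912] tool y yaw deg -1.686893560345848 clock 4.8
```

```bash
python3 -m jog '[{"dx":0.018,"dy":-0.038,"dz":0.08,"ax":0,"ay":0,"az":0,"grip":0.3},{"dx":0.018,"dy":-0.038,"dz":0.16,"ax":0,"ay":0,"az":0,"grip":0.3},{"dx":0.018,"dy":-0.038,"dz":0.2,"ax":0,"ay":0,"az":0,"grip":0.3},{"dx":0.018,"dy":-0.038,"dz":0.2,"ax":0,"ay":0,"az":0,"grip":0.3},{"dx":0.018,"dy":-0.038,"dz":0.2,"ax":0,"ay":0,"az":0,"grip":0.3}]'
python3 - <<'E'
from h import *
to_tool([.505,-.0275,.098])
t=manip.get_image("top");s=manip.get_image("side")
print(proj(s,[.505,-.0275,.122]),proj(s,manip.get_state()["position"]))
a=cv2.resize(t["img"][130:250,270:400],(433,400));b=cv2.resize(s["img"][170:280,290:380],(327,400))
cv2.imwrite("pics/p3.png",np.hstack([a,b])[:,:,::-1])
E
```

```text
clock: 5.22
position: [0.5054, -0.0261, 0.1445]
ee_rot: [-0.0, 0.716, 0.698, -0.0]
contact_force: [1.2, -0.4, 0.9]
width: 0.0555
gripper_force: 0.0
rows shift [-0.0058 -0.0014  0.1859] tool y yaw deg -1.4387636004864617 clock 5.2167
[332.04043371 238.84587755] [333.62607631 224.27834988]
```

View pics/p3.png

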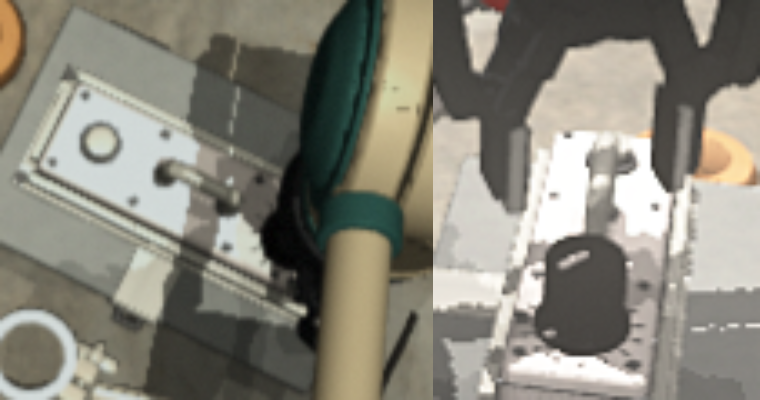

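The plunger is down in the top view (100,143). In the side view the fingers (510,190 and 675,170) straddle the dial (585,270), centred. Descending, gripping the dial and turning it.

```bash
python3 -m jog '[{"dx":-0.004,"dy":0,"dz":0.06,"ax":0,"ay":0,"az":0,"grip":0.3},{"dx":-0.004,"dy":0,"dz":0.12,"ax":0,"ay":0,"az":0,"grip":0.3},{"dx":-0.004,"dy":0,"dz":0.16,"ax":0,"ay":0,"az":0,"grip":0.3},{"dx":-0.004,"dy":0,"dz":0.182,"ax":0,"ay":0,"az":0,"grip":0.3},{"dx":-0.004,"dy":0,"dz":0.182,"ax":0,"ay":0,"az":0,"grip":0.3}]' 35
python3 -m jog '[{"dx":0,"dy":0,"dz":0,"ax":0,"ay":0,"az":0,"grip":-0.4},{"dx":0,"dy":0,"dz":0,"ax":0,"ay":0,"az":0,"grip":-0.4},{"dx":0,"dy":0,"dz":0,"ax":0,"ay":0,"az":0,"grip":-0.6},{"dx":0,"dy":0,"dz":0,"ax":0,"ay":0,"az":0,"grip":-0.6},{"dx":0,"dy":0,"dz":0,"ax":0,"ay":0,"az":0,"grip":-0.6}]'
```

```text
clock: 5.73
position: [0.5047, -0.0276, 0.0986]
ee_rot: [-0.001, 0.716, 0.698, -0.0]
contact_force: [0.0, 0.3, 0.5]
width: 0.0557
gripper_force: 0.0
clock: 6.15
position: [0.5058, -0.0279, 0.1002]
ee_rot: [0.001, 0.716, 0.698, 0.001]
contact_force: [-0.6, 0.3, 4.9]
width: 0.0298
gripper_force: 34.7
```

```bash
python3 -m jog '[{"dx":0,"dy":0,"dz":0,"ax":0,"ay":0,"az":0.06,"grip":-0.6},{"dx":0,"dy":0,"dz":0,"ax":0,"ay":0,"az":0.12,"grip":-0.6},{"dx":0,"dy":0,"dz":0,"ax":0,"ay":0,"az":0.18,"grip":-0.6},{"dx":0,"dy":0,"dz":0,"ax":0,"ay":0,"az":0.24,"grip":-0.6},{"dx":0,"dy":0,"dz":0,"ax":0,"ay":0,"az":0.3,"grip":-0.6}]'
python3 - <<'E'
from h import *
print(manip.get_state()["moment"])
s=manip.get_image("side");cv2.imwrite("pics/p4.png",cv2.resize(s["img"][195:280,280:390],(776,600),interpolation=2)[:,:,::-1])
to_tool([.505,-.0275,.1])
E
```

```text
clock: 6.57
position: [0.5063, -0.028, 0.1002]
ee_rot: [0.001, 0.86, 0.51, 0.001]
contact_force: [1.0, -0.6, 3.9]
width: 0.0298
gripper_force: 34.7
[ 0.00924035 -0.10932834  0.07276683]
rows shift [-0.0007 -0.0056  0.0008] tool y yaw deg -28.890139412838078 clock 6.6167
```

View pics/p4.png

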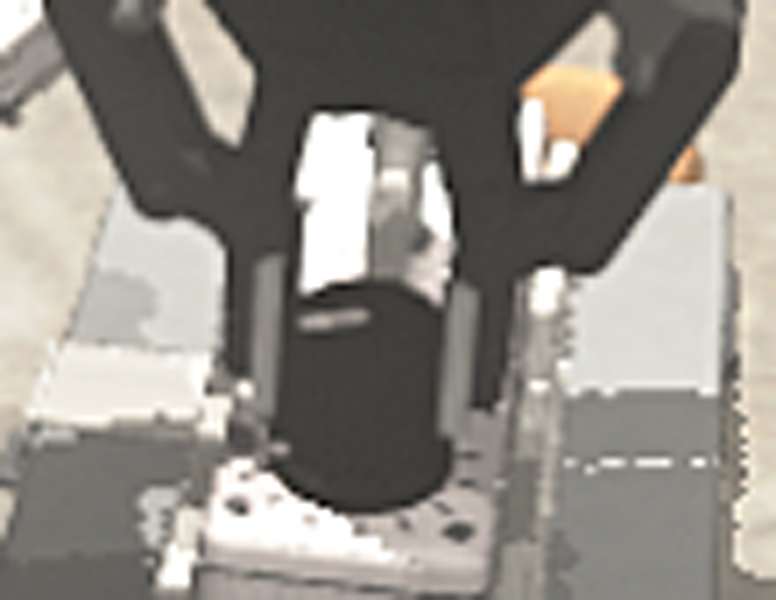

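Gripped well. The pads are either side of the dial and the rib (300-370,317 in the crop) is now nearly level. Measuring the pointer angle from its ends.

```bash
python3 - <<'E'
from h import *
s=manip.get_image("side")
for n,im in(("start",cv2.imread("pics/side0.png")[:,:,::-1]),("now",s["img"])):
    y0,x0=232,320
    g=im[y0:246,x0:341].max(2).astype(int)
    m=(g>90).astype(np.uint8);k,l,st,c=cv2.connectedComponentsWithStats(m)
    for i in range(1,k):
        if 4<st[i,4]<60:
            ys,xs=np.where(l==i);w=np.array([onz(s,(x+x0,y+y0),.122)[:2] for x,y in zip(xs,ys)])
            mu=w.mean(0);e=np.linalg.svd(w-mu)[2][0]
            if e@(mu-[.5055,-.0278])<0:e=-e
            print(n,st[i],mu,"pointer yaw",np.degrees(np.arctan2(e[1],e[0])),"centre dir",np.degrees(np.arctan2(*(mu-[.5055,-.0278])[::-1])))
print("index yaw",64.2-90+180)
E
```

```text
start [ 4  6  9  6 31] [ 0.49783333 -0.03049821] pointer yaw -152.97911138521764 centre dir -160.61095168246723
now [ 2  7 10  3 25] [ 0.49626087 -0.02777696] pointer yaw 177.49326913239892 centre dir 179.85710756231418
index yaw 154.2
```

Pointer yaw is now 177.5° and the index is at 154.2°, so about 23.5° is left (one click).

```bash
python3 -m jog '[{"dx":0,"dy":0,"dz":0,"ax":0,"ay":0,"az":0.07,"grip":-0.6},{"dx":0,"dy":0,"dz":0,"ax":0,"ay":0,"az":0.14,"grip":-0.6},{"dx":0,"dy":0,"dz":0,"ax":0,"ay":0,"az":0.2,"grip":-0.6},{"dx":0,"dy":0,"dz":0,"ax":0,"ay":0,"az":0.262,"grip":-0.6},{"dx":0,"dy":0,"dz":0,"ax":0,"ay":0,"az":0.262,"grip":-0.6}]'
python3 -m jog '[{"dx":0,"dy":0,"dz":0,"ax":0,"ay":0,"az":0,"grip":-0.6},{"dx":0,"dy":0,"dz":0,"ax":0,"ay":0,"az":0,"grip":-0.6},{"dx":0,"dy":0,"dz":0,"ax":0,"ay":0,"az":0,"grip":0.3},{"dx":0,"dy":0,"dz":0,"ax":0,"ay":0,"az":0,"grip":0.3},{"dx":0,"dy":0,"dz":0,"ax":0,"ay":0,"az":0,"grip":0.3}]'
python3 - <<'E'
from h import *
to_tool([.505,-.0275,.1])
s=manip.get_image("side");im=s["img"]
cv2.imwrite("pics/p5.png",cv2.resize(im[195:280,280:390],(776,600),interpolation=2)[:,:,::-1])
y0,x0=232,320
g=im[y0:246,x0:341].max(2).astype(int)
k,l,st,c=cv2.connectedComponentsWithStats((g>90).astype(np.uint8))
for i in range(1,k):
    if 4<st[i,4]<60:
        ys,xs=np.where(l==i);w=np.array([onz(s,(x+x0,y+y0),.122)[:2] for x,y in zip(xs,ys)])
        mu=w.mean(0);e=np.linalg.svd(w-mu)[2][0];print(st[i],mu,np.degrees(np.arctan2(e[1],e[0])))
E
```

```text
clock: 7.08
position: [0.5066, -0.0283, 0.1002]
ee_rot: [0.001, 0.946, 0.326, 0.001]
contact_force: [2.3, -0.9, 5.0]
width: 0.0302
gripper_force: 34.9
clock: 7.5
position: [0.504, -0.0275, 0.0986]
ee_rot: [-0.001, 0.945, 0.326, -0.001]
contact_force: [-0.5, 0.4, 0.1]
width: 0.0558
gripper_force: 0.0
rows shift [ 0.0033  0.0025 -0.0054] tool y yaw deg -51.949121889219626 clock 7.5
```

View pics/p5.png

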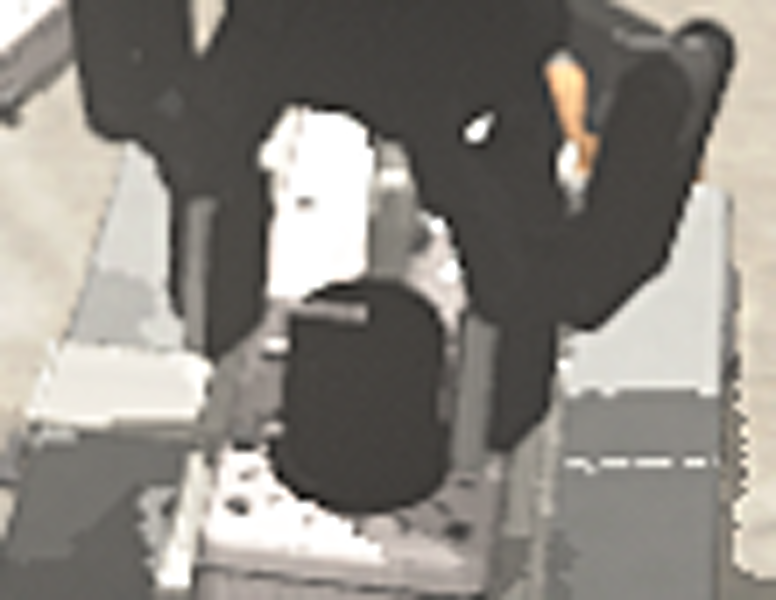

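The rib now runs (290,310)-(365,313) in the crop. Comparing that with the index direction, numerically.

```bash
python3 - <<'E'
from h import *
s=manip.get_image("side");im=s["img"];f=776/110,600/85
px=lambda x,y:(280+x/f[0],195+y/f[1])
for a,b in(((292,308),(368,313)),((300,323),(370,313))):
    w=onz(s,px(*a),.122)-onz(s,px(*b),.122);print(np.degrees(np.arctan2(w[1],w[0])))
g=im.max(2)[232:246,318:343];print(g)
E
```

```text
158.5983025734625
178.78190966192972
[[236 255 255 255 255 255 255 255 255 255 255 255 255 249 121 125 132 134
  136 138 174 210 225 222 217]
 [240 255 255 255 255 255 255 255 255 255 255 255 255 191 122 139 137 141
  137 147 182 201 214 221 250]
 [242 255 255 255 255 255 255 255 255 238 238 220 152  89  87  99  99 104
  110 149 195 209 224 221 238]
 [246 255 255 255 255 255 255 225 104  57  43  46  52  58  62  64  64  67
   71 101 151 207 235 225 220]
 [202 255 255 255 255 223  94  37  50  57  63  63  66  68  66  69  67  68
   63  62  81 127 194 235 224]
 [142 199 205 229 188  84  92  96  76  69  66  60  59  62  66  68  69  69
   69  66  61  57 108 197 234]
 [149 179 180 184 178 168 166 169 156 150 144 130 140 136  69  67  69  68
   69  68  67  63  57  99 188]
 [178 179 143 101 113 127 124 129 129 144 155 147 170 175  66  69  69  71
   67  68  68  66  62  47 163]
 [188 175 125  60  60  60  66  67  72  88  98  97 112 116  63  67  69  68
   69  68  69  68  66  56 101]
 [184 174 127  58  68  70  70  69  67  66  64  63  63  64  68  68  70  70
   69  69  69  67  67  62  47]
 [176 167 121  59  69  73  72  71  70  70  70  70  69  70  69  70  69  70
   68  68  69  68  69  65  55]
 [255 255 214  55  68  72  71  71  70  69  69  69  70  69  69  70  70  68
   70  69  69  68  69  66  59]
 [206 213 163  59  69  70  72  72  72  70  71  70  71  71  69  70  70  70
   70  71  69  67  68  67  60]
 [ 78  91  67  66  72  70  70  71  72  71  71  70  70  71  70  69  69  70
   69  70  69  70  68  65  59]]
```

The sub-pixel rib slope puts the pointer at about 154°, so it stands at the index, released and settled in its notch. Now to the shackle.

```bash
python3 -m jog '[{"dx":0,"dy":0,"dz":-0.12,"ax":0,"ay":0,"az":0,"grip":0.3},{"dx":0,"dy":0,"dz":-0.24,"ax":0,"ay":0,"az":0,"grip":0.3},{"dx":0,"dy":0,"dz":-0.32,"ax":0,"ay":0,"az":0,"grip":0.3},{"dx":0,"dy":0,"dz":-0.32,"ax":0,"ay":0,"az":0,"grip":0.3}]'
python3 -m jog '[{"dx":0,"dy":0,"dz":0,"ax":0,"ay":0,"az":-0.07,"grip":0.3},{"dx":0,"dy":0,"dz":0,"ax":0,"ay":0,"az":-0.14,"grip":0.3},{"dx":0,"dy":0,"dz":0,"ax":0,"ay":0,"az":-0.21,"grip":0.3},{"dx":0,"dy":0,"dz":0,"ax":0,"ay":0,"az":-0.29,"grip":0.3},{"dx":0,"dy":0,"dz":0,"ax":0,"ay":0,"az":-0.29,"grip":0.3}]'
python3 -c "
from h import *
to_tool([.532,.028,.108])"
```

```text
clock: 7.93
position: [0.5077, -0.0282, 0.1834]
ee_rot: [0.002, 0.946, 0.326, 0.004]
contact_force: [0.4, -1.0, 0.4]
width: 0.0557
gripper_force: 0.0
clock: 8.35
position: [0.5042, -0.0276, 0.1782]
ee_rot: [-0.001, 0.847, 0.531, -0.001]
contact_force: [0.2, 0.2, -0.8]
width: 0.0553
gripper_force: 0.0
rows shift [0.2488 0.004  0.2806] tool y yaw deg -25.8037950210939 clock 8.35
```

```bash
python3 -m jog '[{"dx":0.12,"dy":0.004,"dz":0,"ax":0,"ay":0,"az":0,"grip":0.3},{"dx":0.249,"dy":0.004,"dz":0,"ax":0,"ay":0,"az":0,"grip":0.3},{"dx":0.249,"dy":0.004,"dz":0,"ax":0,"ay":0,"az":0,"grip":0.3},{"dx":0.249,"dy":0.004,"dz":0.08,"ax":0,"ay":0,"az":0,"grip":0.3},{"dx":0.249,"dy":0.004,"dz":0.15,"ax":0,"ay":0,"az":0,"grip":0.3}]'
python3 -m jog '[{"dx":0,"dy":0,"dz":0.06,"ax":0,"ay":0,"az":0,"grip":0.3},{"dx":0,"dy":0,"dz":0.1,"ax":0,"ay":0,"az":0,"grip":0.3},{"dx":0,"dy":0,"dz":0.13,"ax":0,"ay":0,"az":0,"grip":0.3},{"dx":0,"dy":0,"dz":0.13,"ax":0,"ay":0,"az":0,"grip":0.3}]' 60
python3 -c "
from h import *
to_tool([.532,.028,.108])"
```

```text
clock: 8.77
position: [0.5334, 0.0281, 0.1413]
ee_rot: [0.0, 0.848, 0.53, 0.0]
contact_force: [-0.4, 0.7, -0.4]
width: 0.0551
gripper_force: 0.0
clock: 9.1
position: [0.5319, 0.0276, 0.1076]
ee_rot: [-0.001, 0.848, 0.53, -0.002]
contact_force: [-0.6, -0.5, -1.0]
width: 0.0555
gripper_force: 0.0
rows shift [ 0.0016 -0.0002 -0.0018] tool y yaw deg -26.015379959924058 clock 9.1
```

```bash
python3 -m jog '[{"dx":0,"dy":0,"dz":0,"ax":0,"ay":0,"az":0,"grip":-0.5},{"dx":0,"dy":0,"dz":0,"ax":0,"ay":0,"az":0,"grip":-1},{"dx":0,"dy":0,"dz":0,"ax":0,"ay":0,"az":0,"grip":-1},{"dx":0,"dy":0,"dz":0,"ax":0,"ay":0,"az":0,"grip":-1},{"dx":0,"dy":0,"dz":0,"ax":0,"ay":0,"az":0,"grip":-1}]' 80
python3 -m jog '[{"dx":0,"dy":0,"dz":0,"ax":0,"ay":0,"az":0,"grip":-1},{"dx":0,"dy":0,"dz":-0.01,"ax":0,"ay":0,"az":0,"grip":-1},{"dx":0,"dy":0,"dz":-0.02,"ax":0,"ay":0,"az":0,"grip":-1},{"dx":0,"dy":0,"dz":-0.02,"ax":0,"ay":0,"az":0,"grip":-1}]'
```

```text
clock: 9.52
position: [0.5333, 0.0279, 0.1102]
ee_rot: [0.0, 0.848, 0.53, 0.0]
contact_force: [-1.9, 0.0, 4.4]
width: 0.0072
gripper_force: 78.1
clock: 9.85
position: [0.5332, 0.0279, 0.1145]
ee_rot: [-0.0, 0.848, 0.53, 0.0]
contact_force: [-0.4, 0.9, 1.4]
width: 0.0074
gripper_force: 78.3
```

It moved more than 4 mm with hardly any force, so the shackle is free. Pulling it on to its stop.

```bash
python3 -m jog '[{"dx":0,"dy":0,"dz":-0.015,"ax":0,"ay":0,"az":0,"grip":-1},{"dx":0,"dy":0,"dz":-0.03,"ax":0,"ay":0,"az":0,"grip":-1},{"dx":0,"dy":0,"dz":-0.045,"ax":0,"ay":0,"az":0,"grip":-1},{"dx":0,"dy":0,"dz":-0.06,"ax":0,"ay":0,"az":0,"grip":-1},{"dx":0,"dy":0,"dz":-0.06,"ax":0,"ay":0,"az":0,"grip":-1}]'
python3 -m jog '[{"dx":0,"dy":0,"dz":-0.01,"ax":0,"ay":0,"az":0,"grip":-1},{"dx":0,"dy":0,"dz":-0.02,"ax":0,"ay":0,"az":0,"grip":-1},{"dx":0,"dy":0,"dz":-0.025,"ax":0,"ay":0,"az":0,"grip":-1},{"dx":0,"dy":0,"dz":-0.025,"ax":0,"ay":0,"az":0,"grip":-1},{"dx":0,"dy":0,"dz":-0.025,"ax":0,"ay":0,"az":0,"grip":-1}]'
```

```text
clock: 10.27
position: [0.5332, 0.0278, 0.1302]
ee_rot: [0.0, 0.848, 0.53, 0.0]
contact_force: [-0.7, 1.7, 1.8]
width: 0.0075
gripper_force: 78.4
clock: 10.68
position: [0.5327, 0.0276, 0.135]
ee_rot: [-0.0, 0.848, 0.53, -0.001]
contact_force: [-0.1, -0.2, -6.8]
width: 0.0077
gripper_force: 78.2
```

The tool now bears about 6.8 N, the lock's weight, so the shackle is at its stop. Lifting straight up.

```bash
python3 -m jog '[{"dx":0,"dy":0,"dz":-0.02,"ax":0,"ay":0,"az":0,"grip":-1},{"dx":0,"dy":0,"dz":-0.05,"ax":0,"ay":0,"az":0,"grip":-1},{"dx":0,"dy":0,"dz":-0.08,"ax":0,"ay":0,"az":0,"grip":-1},{"dx":0,"dy":0,"dz":-0.12,"ax":0,"ay":0,"az":0,"grip":-1},{"dx":0,"dy":0,"dz":-0.16,"ax":0,"ay":0,"az":0,"grip":-1}]'
python3 -m jog '[{"dx":0,"dy":0,"dz":-0.05,"ax":0,"ay":0,"az":0,"grip":-1},{"dx":0,"dy":0,"dz":-0.1,"ax":0,"ay":0,"az":0,"grip":-1},{"dx":0,"dy":0,"dz":-0.15,"ax":0,"ay":0,"az":0,"grip":-1},{"dx":0,"dy":0,"dz":-0.2,"ax":0,"ay":0,"az":0,"grip":-1},{"dx":0,"dy":0,"dz":-0.25,"ax":0,"ay":0,"az":0,"grip":-1}]'
python3 -m jog '[{"dx":0,"dy":0,"dz":-0.04,"ax":0,"ay":0,"az":0,"grip":-1},{"dx":0,"dy":0,"dz":-0.07,"ax":0,"ay":0,"az":0,"grip":-1},{"dx":0,"dy":0,"dz":-0.09,"ax":0,"ay":0,"az":0,"grip":-1},{"dx":0,"dy":0,"dz":-0.1,"ax":0,"ay":0,"az":0,"grip":-1},{"dx":0,"dy":0,"dz":-0.1,"ax":0,"ay":0,"az":0,"grip":-1}]'
python3 -m jog '[{"dx":0,"dy":0,"dz":0,"ax":0,"ay":0,"az":0,"grip":-1},{"dx":0,"dy":0,"dz":0,"ax":0,"ay":0,"az":0,"grip":-1},{"dx":0,"dy":0,"dz":0,"ax":0,"ay":0,"az":0,"grip":-1},{"dx":0,"dy":0,"dz":0,"ax":0,"ay":0,"az":0,"grip":-1},{"dx":0,"dy":0,"dz":0,"ax":0,"ay":0,"az":0,"grip":-1}]'
python3 - <<'E'
from h import *
s=manip.get_image("side");cv2.imwrite("pics/p6.png",s["img"][:,:,::-1])
E
```

```text
clock: 11.1
position: [0.5333, 0.0278, 0.1768]
ee_rot: [0.0, 0.848, 0.53, 0.0]
contact_force: [0.9, -0.1, -5.4]
width: 0.0075
gripper_force: 78.1
clock: 11.52
position: [0.5332, 0.0278, 0.2398]
ee_rot: [0.0, 0.848, 0.53, 0.0]
contact_force: [-0.5, -0.1, -5.8]
width: 0.0072
gripper_force: 78.1
clock: 11.93
position: [0.5333, 0.0278, 0.2635]
ee_rot: [0.0, 0.848, 0.53, 0.0]
contact_force: [-0.1, 0.8, -6.7]
width: 0.0074
gripper_force: 78.2
clock: 12.35
position: [0.5331, 0.0278, 0.2627]
ee_rot: [-0.0, 0.848, 0.53, -0.0]
contact_force: [-0.8, 0.5, -5.5]
width: 0.0073
gripper_force: 78.2
```

View pics/p6.png

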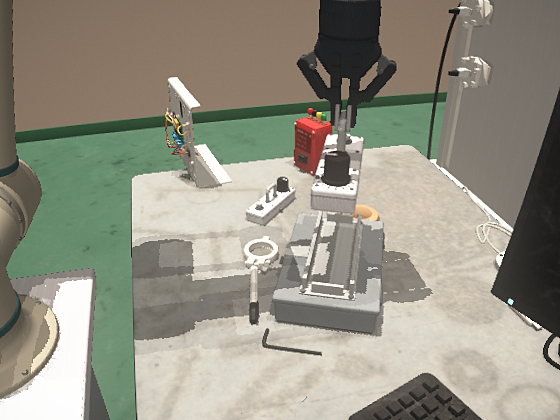

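The lock (335,180) hangs level from the shackle above the empty dock. Its underside is about 0.18 m up, roughly 0.13 m above the dock floor. The marker and cork ring lie where they were. Handing in.

```bash
python3 -c "
from rig import manip
print(manip.sign_off())"
```

```text
the job is handed in; nothing more can be done
None
```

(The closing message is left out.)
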